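# Clock the pie dolly true on the turntable

## Robot

A 6-joint arm with a two-finger parallel gripper is mounted at the origin on the work surface; the furniture and walls round the work are solid. World frame = base frame: x ahead of the robot, y to its left, z up, the work surface at z = 0. Lengths are in m, angles in rad, forces in N, time in s.
With the tool pointing down it reaches from about 0.275 to 0.75 m from the base axis. Payload 10.2 kg.
Tool frame: the origin (TCP) lies midway between the tips of the shut fingers; the grasp point (between the pads) lies 19 mm behind it (env.hold_point_z is the distance from the TCP to the grasp point, in m); x points along the fingers, z is the direction in which the jaws open and shut, and the axes are right-handed (so a half turn about x gives the same grasp; the last joint's range is limited). The gripper opens to 85 mm and grips with 20 to 120 N. Pads are 22 mm wide; open, the fingers measure 114 mm over their backs; the gripper's body (76 mm by 85 mm) begins 54 mm behind the grasp point. The pads swing forward as they close: fully open they stand 13 mm farther back than shut.
Start: joints at [-1.361, 0.313, 1.498, -0, 1.331, -0.223], TCP at [0.22, -0.477, 0.231] pointing down, gripper open.
Joint ranges: [-2.94, 2.94], [-0.97, 2.17], [0.19, 2.56], [-1.23, 4.37], [0.02, 3.11], [-2.88, 2.88]. Speed limits (rad/s): [2.39, 2.39, 3.01, 3.14, 3.14, 3.14].

## Interface

Orientations are given as a unit quaternion [x, y, z, w].
In Python, from bench import env, kinematics, monitor, eyes, job gives the robot as it stands. The module is installed in compiled form; this text tells all that it offers. Calls block until the motion is done:
- env.reach(position, orientation): joint-space move of the TCP to a pose.
- env.movel(position, velocity=0.15, frame=None, guard=None): straight line of the TCP; frame=None keeps the orientation; velocity is the mean speed in m/s. With guard (N) it stops when the force on the tool has changed by that much, and returns True; else False.
- env.set_joints(angles): joint-space move.
- env.release() and env.close_gripper(effort=None): open the fingers fully, or close them until they stop; effort is the grip in N (None keeps the last).
- env.hold(seconds).
- kinematics.ik(position, orientation): joint angles nearest the present ones, or None.
- monitor.sense(): the state.
- eyes.grab_frame(name): name is "side" or "top"; returns a dict with "frame" (420x560x3 uint8, red, green, blue), "mtx" (3x3 intrinsics, pixels), "view" (4x4, takes a point from world to camera coordinates). Camera axes: x right, y down, z forward; pixel columns grow to the right and rows downward; lengths in m; the calibration is good to about 2 mm. A picture is of the moment at which its call begins. There is no depth.
A pose or a line that the arm cannot do raises env.MotionError and nothing moves.
- job.hand_in(): hands the job in, once; it reports no verdict.
The state is a dict: "clock": time; "joints": joint angles; "qvel": joint speeds; "joint_efforts": joint torques, N m; "position": TCP position; "ee_rot": TCP orientation; "contact_force": force on the tool from outside, world axes, zero at the start; "ft_torque": the same for the moment, N m; "finger_gap": opening from 0.0 (shut) to 1.0 (fully open).
Only numpy, scipy, OpenCV 4.12 (cv2) and the standard library are available. Lean on these libraries where they do the work, as an engineer would, in place of code of your own. Each camera call takes 0.05 s, during which the arm holds its last target.

## Task

The wooden pie dolly sits off-centre on the crank turntable: clock it true. Stand the dial gauge, which lies on its back, upright on the table at the turntable's right-hand side as seen from the robot, aimed at the platter's centre with its plunger pressed lightly against the dolly's side, let go of it, and turn the crank until the dolly's high spot stands at the plunger. Then ease the dolly back by its handle until it is centred on the platter, its side still touching the plunger; never push the plunger to the end of its travel, and leave the timer where it lies.

Things in the scene. Friction and masses are not known exactly. Their poses are not given: they have to be found in the camera images.
- turntable: fixed white crank turntable; origin on the table under the platter's axis, +x roughly away from the robot, +y to the robot's left (up to 0.2 rad turned). Right-hand side: -y. Housing 34 mm high, radius 85 mm round the platter's axis and 58 mm round the crank's axis (at y +140 mm), joined by a bar 110 mm wide. Aluminium platter: radius 80 mm, 46 to 60 mm above the table
- spindle (a point): centre of the platter's top face, on its axis, 60 mm above the table; fixed
- crank_axis (a point): on the crank's upright axis, 70 mm above the table; fixed
- knob_mid (a point): middle of the crank's upright black knob, a round sleeve 22 mm across and 43 mm high (49 to 92 mm above the table) that spins on its pin, 38 mm from the crank's axis; the crank disc under it is 50 mm in radius and 9 mm thick, top 46 mm above the table
- crank (a joint): crank angle, 0 at the start, positive anticlockwise seen from above, endless. A belt turns the platter the same way by the same angle. Friction about 0.1 N m: it stays where it is left
- dolly: loose pie dolly of turned wood, about 0.65 kg: round block 130 mm across and 60 mm high with an upright handle on top (60 to 105 mm above its underside). Origin at the centre of its underside, z up. It rests on the platter's top by its weight and turns with it
- dolly_handle (a point): middle of the dolly's handle on its axis, 85 mm above its underside; the handle is round, 34 mm across
- gauge: loose dial gauge, about 0.55 kg, most of it in the foot. Origin: centre of the foot's underside; z up the column, x where the plunger points. Foot 80 (x) x 60 (y) x 24 mm. At the start it lies on its back, on the flush rear faces of foot and column (x = -40 mm), plunger straight up. Tipped up about the foot's rear edge, it stands with the plunger pointing away from where the column's top lay
- gauge_column (a point): on the axis of the gauge's square column (22 x 22 mm, x -40 to -18, up to z 150 mm in the gauge's frame), at x -29, z 135 mm: hold it here across its y faces, firmly (the weight lies 25 mm ahead). The dial case ahead of it is 60 mm across and 22 mm thick, centred at x 12, z 90 mm, its white face towards +y
- plunger_tip (a point): rounded end of the plunger, 82 mm ahead (x) of the gauge's origin and 90 mm above the foot's underside when not pressed; moves back as it is pressed
- needle (a joint): angle of the red needle on the dial (rad), 0 with the plunger free; 2.094 rad for each 10 mm the plunger is pressed, one turn for its whole travel of 30 mm. The spring gives 0.2 N at first touch and 0.8 N at the end
- timer: bystander, white kitchen timer 70 x 64 x 19 mm lying on the table; origin under its centre

How it is judged:
By the outcome, as a careful person would: the job done as asked, in the order asked, and still so for the second after the job is handed in, with the robot touching nothing.
It also fails if it takes over 70 s, if anything falls off the work surface, if the arm or the gripper's body presses on something with over 40 N, if the wrist force passes 120 N, or if a joint passes its speed limit or range.

## Working session

There is one attempt and no reset: what is moved stays moved. The work goes in short steps, each a Python script; the robot and the scene stay as the last script left them, time stands still between calls to the robot, and variables do not carry over. Pictures are saved under pics/ and viewed, and the job is handed in when it is done.

```bash
mkdir -p pics; ls; python3 - <<'E'
from bench import env,kinematics,monitor,eyes,job
import cv2
for n in("side","top"):
    f=eyes.grab_frame(n); cv2.imwrite(f"pics/{n}0.png",cv2.cvtColor(f["frame"],cv2.COLOR_RGB2BGR)); print(f["mtx"].round(1).tolist(),f["view"].round(3).tolist())
s=monitor.sense();print(s["clock"],s["position"],s["ee_rot"],s["finger_gap"],env.hold_point_z)
E
```

```text
pics
[[397.2, 0.0, 284.2], [0.0, 397.2, 206.7], [0.0, 0.0, 1.0]] [[1.0, -0.009, 0.006, -0.448], [-0.001, -0.587, -0.809, 0.035], [0.011, 0.809, -0.587, 1.074], [0.0, 0.0, 0.0, 1.0]]
[[514.9, 0.0, 273.6], [0.0, 514.9, 205.3], [0.0, 0.0, 1.0]] [[-0.023, -1.0, -0.005, -0.084], [-0.979, 0.023, -0.201, 0.438], [0.201, 0.0, -0.98, 1.261], [0.0, 0.0, 0.0, 1.0]]
0.1 [ 0.22011956 -0.47639614  0.23080224] [ 0.38126236  0.59597142 -0.38070674  0.59541537] 0.9977836213276486 0.0187
```

View pics/side0.png

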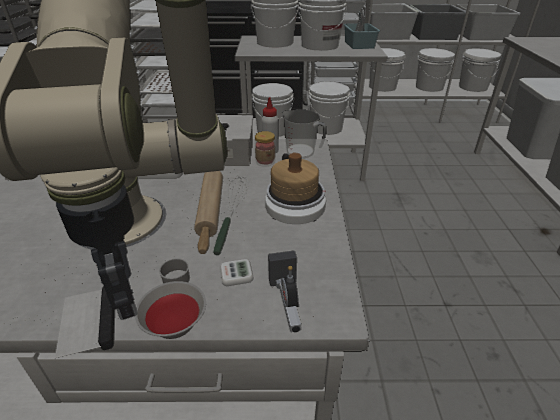

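View pics/top0.png

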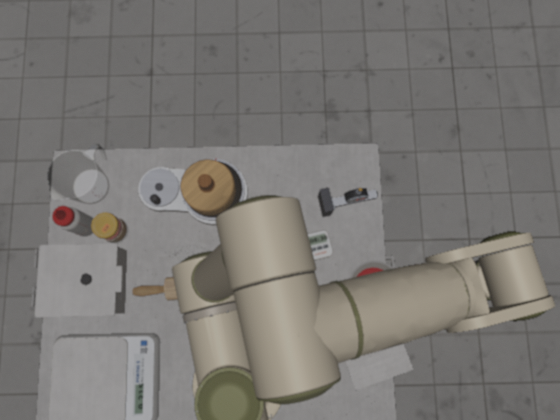

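```bash
cat > h.py <<'E'
from bench import env,kinematics,monitor,eyes,job
import numpy as np, cv2
from scipy.spatial.transform import Rotation as R
def grab(n):
    f=eyes.grab_frame(n); return f["frame"],f["mtx"],f["view"]
def ray(f,uv,z):
    _,K,V=f; Rm=V[:3,:3]; c=-Rm.T@V[:3,3]
    d=Rm.T@np.linalg.solve(K,np.array([uv[0],uv[1],1.0])); return c+d*(z-c[2])/d[2]
def proj(f,p):
    _,K,V=f; q=K@(V[:3,:3]@np.asarray(p,float)+V[:3,3]); return q[:2]/q[2]
def crop(f,x0,y0,x1,y1,s,name):
    cv2.imwrite("pics/"+name,cv2.cvtColor(cv2.resize(f[0][y0:y1,x0:x1],None,fx=s,fy=s,interpolation=cv2.INTER_CUBIC),cv2.COLOR_RGB2BGR))
def quat(xdir,zdir):
    x=np.array(xdir,float);x/=np.linalg.norm(x);z=np.array(zdir,float);z-=x*(z@x);z/=np.linalg.norm(z)
    return R.from_matrix(np.column_stack([x,np.cross(z,x),z])).as_quat()
E
python3 - <<'E'
from h import *
t=grab("top");s=grab("side")
crop(t,130,140,390,280,3,"t1.png");crop(s,210,140,350,340,3,"s1.png")
for f in(t,s):print(-f[2][:3,:3].T@f[2][:3,3])
E
```

```text
[ 0.17316104 -0.09479817  1.32284993]
[ 0.43632342 -0.85287667  0.66190007]
```

View pics/t1.png

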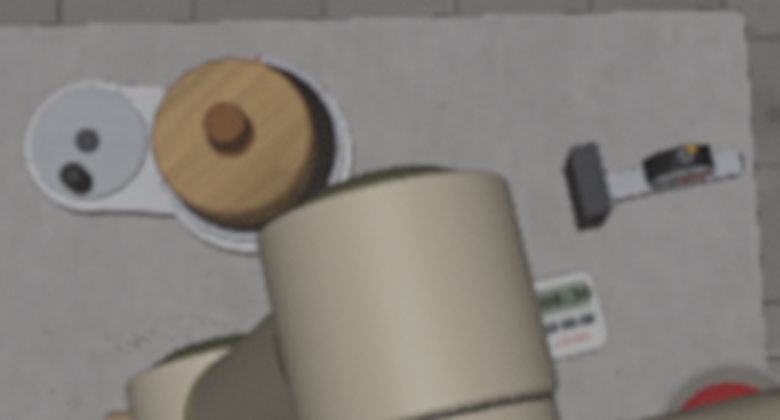

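View pics/s1.png

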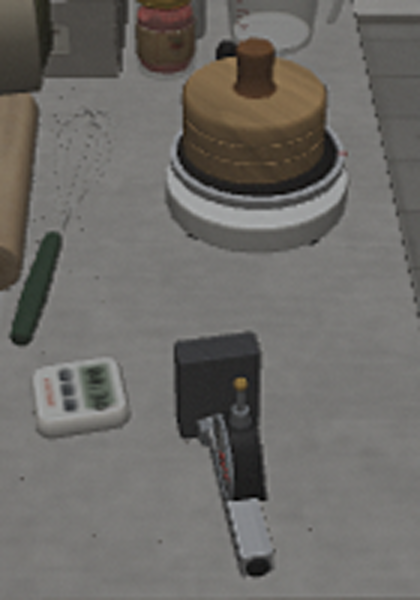

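```bash
python3 - <<'E'
from h import *
t=grab("top");s=grab("side")
crop(t,310,180,390,225,9,"t2.png");crop(s,260,245,310,335,6.6,"s2.png")
E
```

```text
(no output)
```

View pics/t2.png

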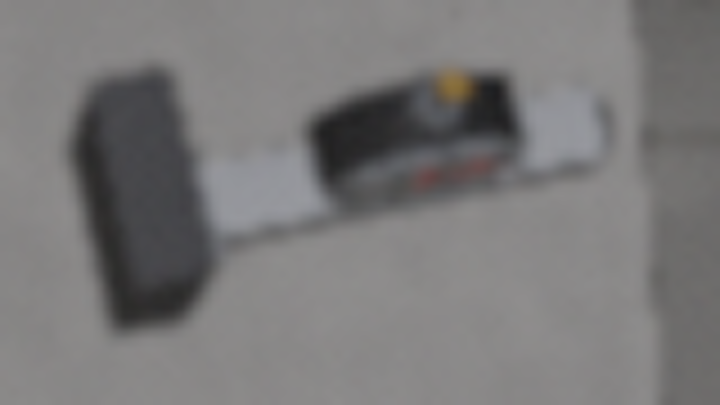

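View pics/s2.png

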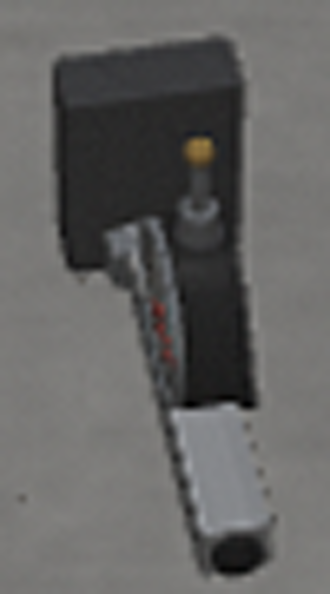

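```bash
python3 - <<'E'
from h import *
t=grab("top");s=grab("side")
def tri(a,b):
    p=ray(t,a,0);p2=ray(t,a,.3);q=ray(s,b,0);q2=ray(s,b,.3)
    A=np.column_stack([p2-p,-(q2-q)]);x=np.linalg.lstsq(A,q-p,rcond=None)[0]
    u=p+(p2-p)*x[0];v=q+(q2-q)*x[1];return (u+v)/2,np.linalg.norm(u-v)
T=lambda x,y:(310+x/9,180+y/9)
S=lambda x,y:(260+x/6.6,245+y/6.6)
print("tip",tri(T(455,85),S(200,150)))
for n,p in dict(cend1=T(600,90),cend2=T(604,155),cst1=T(200,160),cst2=T(215,235)).items():print(n,ray(t,p,.022))
for n,p in dict(cend2=S(208,530),cend1=S(268,520),cst2=S(172,410)).items():print("s",n,ray(s,p,.022))
print("foot bottom top edge z.08 s", ray(s,S(58,62),.08),ray(s,S(230,40),.08), "foot t", ray(t,T(98,72),.08),ray(t,T(132,285),.08))
E
```

```text
tip (array([ 0.45517792, -0.30397365,  0.11820414]), np.float64(0.0016953482068330662))
cend1 [ 0.47429839 -0.36242756  0.022     ]
cend2 [ 0.45512094 -0.36236946  0.022     ]
cst1 [ 0.45641106 -0.24637403  0.022     ]
cst2 [ 0.43434088 -0.24966328  0.022     ]
s cend2 [ 0.45847782 -0.36368906  0.022     ]
s cend1 [ 0.47630086 -0.36020846  0.022     ]
s cst2 [ 0.44844626 -0.31903217  0.022     ]
foot bottom top edge z.08 s [ 0.41221248 -0.22484956  0.08      ] [ 0.46829752 -0.21449135  0.08      ] foot t [ 0.46925899 -0.21266404  0.08      ] [ 0.40931648 -0.21947898  0.08      ]
```

```bash
python3 - <<'E'
from h import *
t=grab("top")
C=lambda x,y:(130+x/3,140+y/3)
print("crank axis hub",ray(t,C(88,140),.05),"disc",ray(t,C(88,137),.046),"knob top",ray(t,C(73,177),.092),"dolly top",ray(t,C(235,141),.12),"handle top",ray(t,C(226,124),.165))
for a in(0,.35,.8,1.2,1.57,2,2.6,3.1): pass
zg=np.array([.168,-.986,0]);zg/=np.linalg.norm(zg);up=np.array([0,0,1.])
c=np.array([.4405,-.2165,0])
for sgn in(1,-1):
  print("sgn",sgn)
  for al in(45,):
    a=np.radians(al)
    yg=np.cross(zg,up)
    for th in(0,30,60,90):
        b=np.radians(th) # tipping rotates zg toward up
        Z=zg*np.cos(b)+up*np.sin(b);X=up*np.cos(b)-zg*np.sin(b)
        P=c+X*(-.029+.040)+Z*.138   # rear edge at c, z=0
        d=-X*np.cos(a)-Z*np.sin(a)
        print(th,P.round(3),kinematics.ik(P,quat(d,sgn*yg)))
    P=np.array([.46,-.13,.138])
    print(kinematics.ik(P,quat([0,-1,-1],[sgn*-1,0,0])))
    print(kinematics.ik(P+[0,.1,.1],quat([0,-1,-1],[sgn*-1,0,0])))
E
```

```text
crank axis hub [0.48971263 0.19524626 0.05      ] disc [0.49333654 0.19621534 0.046     ] knob top [0.44846783 0.19725135 0.092     ] dolly top [0.46866015 0.06139015 0.12      ] handle top [0.47129095 0.06254473 0.165     ]
sgn 1
0 [ 0.464 -0.353  0.011] [-0.98214294  1.06459708  0.9994957   0.30100482  1.8068477   1.94904914]
30 [ 0.46  -0.329  0.079] [-0.88751356  0.66427517  1.39730987  0.13216368  1.31134813  2.03650476]
60 [ 0.45  -0.275  0.125] [-0.68696663  0.35880109  1.76080639 -0.23081023  0.83575115  2.42505247]
90 [ 0.439 -0.206  0.138] [-0.35586085  0.30244097  2.02697884 -1.15591636  0.73251551 -2.79148855]
[-0.14464127  0.39871728  1.87690576 -0.97677909  1.00537559 -2.67411503]
[ 0.07358172  0.29110869  1.71564972 -0.81628846  1.31658925 -2.77632515]
sgn -1
0 [ 0.464 -0.353  0.011] [-0.98214294  1.06459708  0.9994957   0.30100482  1.8068477  -1.19254351]
30 [ 0.46  -0.329  0.079] [-0.88751356  0.66427517  1.39730987  0.13216368  1.31134813 -1.1050879 ]
60 [ 0.45  -0.275  0.125] [-0.68696663  0.35880109  1.76080639 -0.23081023  0.83575115 -0.71654018]
90 [ 0.439 -0.206  0.138] [-0.35586085  0.30244097  2.02697884 -1.15591636  0.73251551  0.3501041 ]
[-0.14464127  0.39871728  1.87690576 -0.97677909  1.00537559  0.46747762]
[ 0.07358172  0.29110869  1.71564972 -0.81628846  1.31658925  0.36526751]
```

```bash
cat >> h.py <<'E'
zg=np.array([.168,-.986,0]);zg/=np.linalg.norm(zg);up=np.array([0,0,1.]);c0=np.array([.4405,-.2165,0]);yg=np.cross(zg,up);al=np.radians(45)
def tip(th):
    b=np.radians(th);Z=zg*np.cos(b)+up*np.sin(b);X=up*np.cos(b)-zg*np.sin(b)
    P=c0+X*.012+Z*.136; d=-X*np.cos(al)-Z*np.sin(al)
    return P,quat(d,-yg),d
E
python3 - <<'E'
from h import *
P,q,d=tip(0)
env.reach(P-d*.10,q)
s=monitor.sense();print(s["clock"],s["position"],P-d*.1)
t=grab("top");sd=grab("side")
crop(t,130,140,390,280,3,"t3.png");crop(sd,210,140,350,340,3,"s3.png")
E
```

```text
1.6083 [ 0.47482104 -0.42114682  0.08385658] [ 0.4752201  -0.42027394  0.08271068]
```

View pics/t3.png

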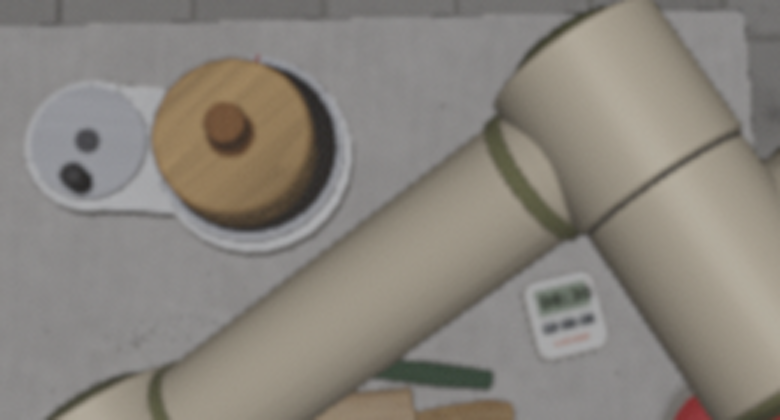

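View pics/s3.png

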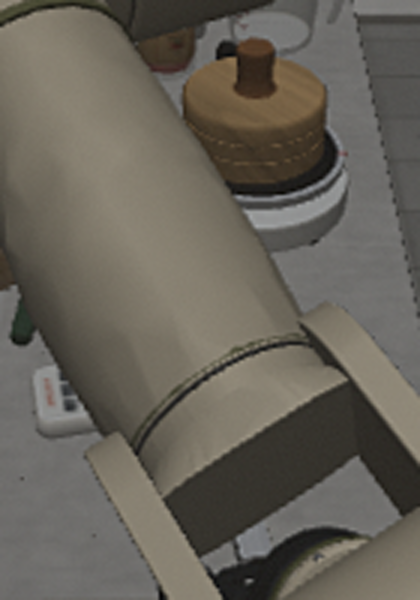

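```bash
python3 - <<'E'
from h import *
t=grab("top");np.savez("top_tt.npz",f=t[0],K=t[1],V=t[2])
crop(t,130,150,260,230,6,"t4.png")
P,q,d=tip(0)
print(env.movel(P,velocity=.1,guard=8)); s=monitor.sense();print(s["position"]-P,s["contact_force"].round(2))
env.close_gripper(110)
s=monitor.sense();print(s["clock"],s["position"]-P,s["finger_gap"],s["contact_force"].round(2))
E
```

```text
False
[ 0.00013176 -0.0005672   0.00043008] [0.31 0.68 0.29]
3.5333 [ 2.76360237e-05 -3.65413825e-04  3.82241876e-04] 0.21563987853458508 [-0.45 -3.31  3.55]
```

View pics/t4.png

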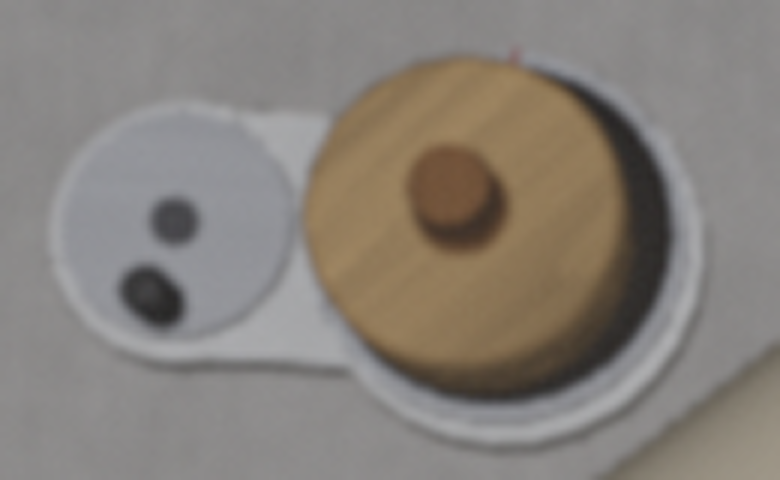

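```bash
python3 - <<'E'
from h import *
z=np.load("top_tt.npz");t=(z["f"],z["K"],z["V"])
im=cv2.resize(t[0][150:230,180:255],None,fx=8,fy=8,interpolation=cv2.INTER_CUBIC)
im=cv2.createCLAHE(4,(2,2)).apply(cv2.cvtColor(im,cv2.COLOR_RGB2GRAY));cv2.imwrite("pics/t5.png",im)
E
```

```text
(no output)
```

View pics/t5.png

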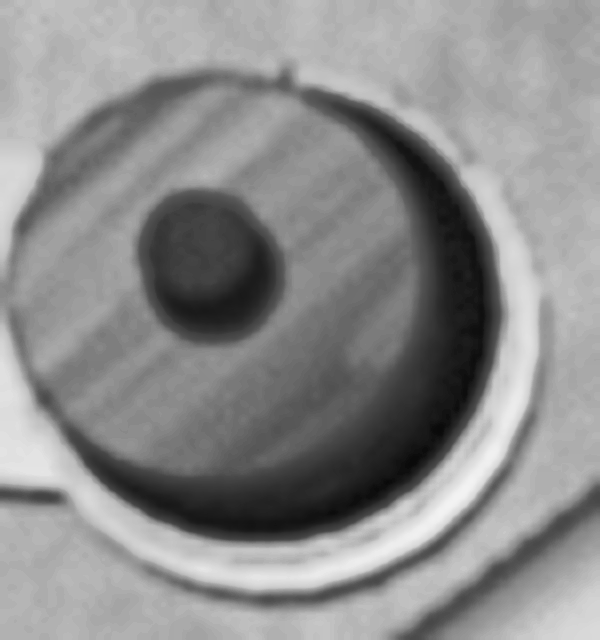

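```bash
cat >> h.py <<'E'
from scipy.optimize import least_squares
def circ(P,r=None):
    P=np.asarray(P)[:,:2]
    if r is None:
        f=lambda v:np.hypot(*(P-v[:2]).T)-v[2]; v=least_squares(f,[*P.mean(0),.06],loss="soft_l1",f_scale=.001).x; return v,f(v)
    f=lambda v:np.hypot(*(P-v[:2]).T)-r; v=least_squares(f,P.mean(0),loss="soft_l1",f_scale=.001).x; return v,f(v)
def sub(g,p): return cv2.getRectSubPix(g.astype(np.float32),(1,1),(float(p[0]),float(p[1])))[0,0]
def mat_edge(t,cen,angs,thr=95,z=.06):
    """radial crossings of dark mat to bright ring"""
    g=cv2.cvtColor(t[0],cv2.COLOR_RGB2GRAY); out=[]
    for a in angs:
        u=np.array([np.cos(a),np.sin(a)]); rr=np.arange(20,45,.1)
        v=np.array([sub(g,cen+u*r) for r in rr]); k=np.where(v<60)[0]
        if len(k)==0: continue
        k=k[-1]; j=np.where(v[k:]>thr)[0]
        if len(j): out.append(ray(t,cen+u*rr[k+j[0]],z))
    return np.array(out)
E
python3 - <<'E'
from h import *
z=np.load("top_tt.npz");t=(z["f"],z["K"],z["V"])
cen=np.array([180+260/8,150+315/8])
P=mat_edge(t,cen,np.radians(np.arange(-40,130,5)))
print(len(P));v,e=circ(P);print("mat",v,(e*1e3).round(1))
hsv=cv2.cvtColor(t[0],cv2.COLOR_RGB2HSV);roi=np.zeros(hsv.shape[:2],np.uint8);roi[150:230,170:255]=1
m=((hsv[...,0]<22)&(hsv[...,1]>70)&(hsv[...,2]>60)).astype(np.uint8)*roi
cs,_=cv2.findContours(m,cv2.RETR_EXTERNAL,cv2.CHAIN_APPROX_NONE);k=max(cs,key=cv2.contourArea)[:,0]
W=np.array([ray(t,p,.12) for p in k]);cc=W[:,:2].mean(0)
# top rim visible on far/left (away-from-camera) side
sel=W[(W[:,0]>cc[0]+.01)|(W[:,1]>cc[1]+.03)]
print("dolly",circ(sel,.065)[0],circ(sel)[0],len(sel))
m2=((hsv[...,0]<14)&(hsv[...,1]>110)&(hsv[...,2]>80)).astype(np.uint8)*roi
vis=cv2.resize(np.hstack([m*255,m2*255])[150:230,:],None,fx=1,fy=1)
a=np.hstack([m[150:230,170:255],m2[150:230,170:255]])*255;cv2.imwrite("pics/m.png",cv2.resize(a,None,fx=4,fy=4))
# crank disc & housing
C=lambda x,y:(130+x/6,150+y/6)
print("hub",ray(t,C(175,221),.05),"disc", [ray(t,C(*p),.046) for p in[(63,220),(293,220),(178,108),(178,337)]])
print("handle",ray(t,C(450,187),.165))
print("knob top",ray(t,C(145,285),.092))
E
```

```text
29
mat [0.47924733 0.0580003  0.07274299] [ 0.4 -0.4  0.1 -0.1  0.2 -0.1 -0.2 -0.2  0.3 -0.1 -0.  -0.2 -0.1  0.1
 -0.1 -0.   0.1  0.1  0.1 -0.1  0.   0.2  0.3 -0.2  0.1  0.1 -0.3 -0.1
 -0. ]
dolly [0.47175374 0.06248364] [0.47330147 0.0633926  0.06342241] 96
hub [0.48928617 0.19566124 0.05      ] disc [array([0.49185851, 0.24429424, 0.046     ]), array([0.48951601, 0.14633613, 0.046     ]), array([0.54011486, 0.19638232, 0.046     ]), array([0.43983824, 0.19419859, 0.046     ])]
handle [0.47170806 0.06331974 0.165     ]
knob top [0.4522429  0.19775001 0.092     ]
```

View pics/m.png

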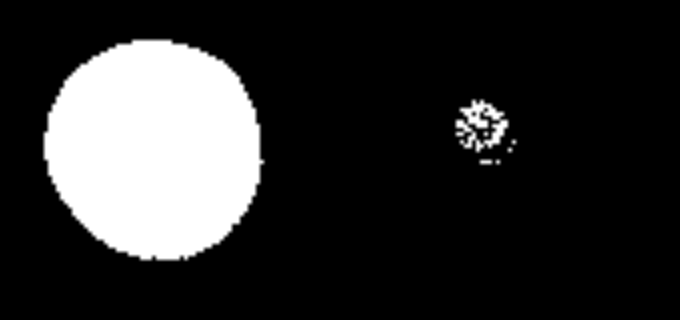

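```bash
python3 - <<'E'
from h import *
for th in (8,16,25,35,45,55,65,75,85,90):
    P,q,d=tip(th); env.movel(P+up*.001,velocity=.12,frame=q)
    s=monitor.sense();print(th,round(s["clock"],2),((s["position"]-P)*1e3).round(1),s["contact_force"].round(1),s["ft_torque"].round(2),round(s["finger_gap"],3))
t=grab("top");sd=grab("side")
crop(t,130,140,390,280,3,"t6.png");crop(sd,180,100,360,300,3,"s6.png")
E
```

```text
8 3.85 [ 0.3 -0.   1.6] [ 1.  -1.6 -1.7] [-0.75 -0.27 -0.13] 0.22
16 4.16 [-0.   0.1  0.7] [ 0.4 -1.7 -0.8] [-0.42 -0.21 -0.08] 0.216
25 4.48 [-0.2  0.1  0.4] [-0.7 -1.1 -0.5] [-0.21 -0.13 -0.02] 0.223
35 4.83 [-0.2 -0.2  0.2] [ 0.1 -0.3  1.1] [0.09 0.02 0.05] 0.215
45 5.18 [-0.  -0.4  0.3] [-0.8  0.3  1.5] [0.13 0.05 0.09] 0.218
55 5.53 [ 0.1 -0.6  0.7] [-1.7 -0.4  4.6] [0.07 0.18 0.05] 0.219
65 5.89 [ 0.4 -0.9  1.2] [-1.7 -0.4  8.3] [-0.2   0.34 -0.02] 0.223
75 6.33 [ 0.6 -1.3  1.5] [-3.7  0.6 12.5] [-0.4   0.44 -0.2 ] 0.217
85 6.81 [ 0.8 -1.5  2.2] [-5.3  3.  18.1] [-1.02  0.56 -0.44] 0.216
90 7.12 [ 1.4 -2.4  2.8] [-1.1 -7.2 14.4] [-2.09 -0.35 -0.26] 0.22
```

View pics/t6.png

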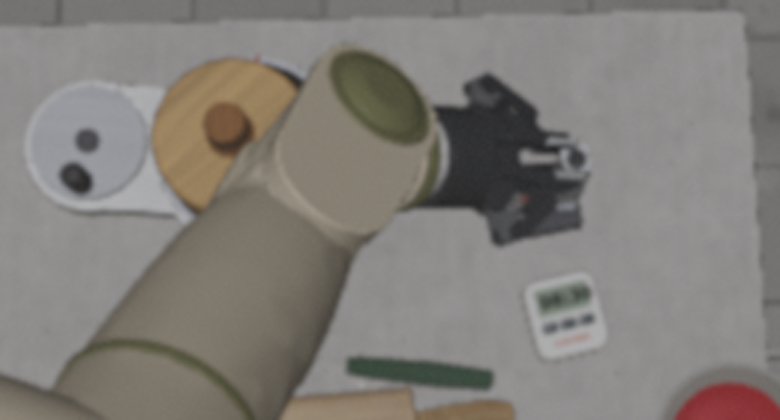

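View pics/s6.png

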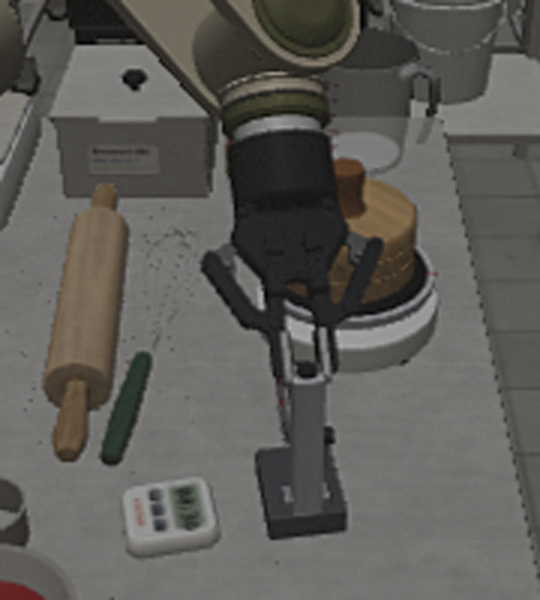

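```bash
python3 - <<'E'
from h import *
env.release(); env.hold(.2)
P,q,d=tip(90)
env.movel(P+up*.0,velocity=.1,frame=q)
sd=grab("side");t=grab("top");np.savez("side7.npz",f=sd[0],K=sd[1],V=sd[2])
crop(sd,250,205,310,290,7,"s7.png");crop(t,280,160,350,230,8,"t7.png")
s=monitor.sense();print(s["clock"],s["position"],s["contact_force"].round(1))
E
```

```text
8.425 [ 0.43847992 -0.20466828  0.13597715] [ 0.5 -0.1  0.2]
```

View pics/s7.png

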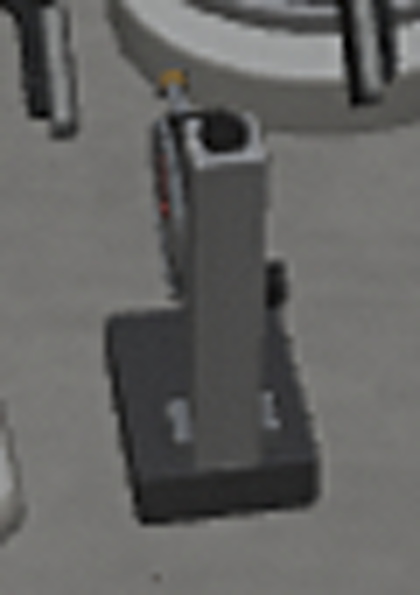

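View pics/t7.png

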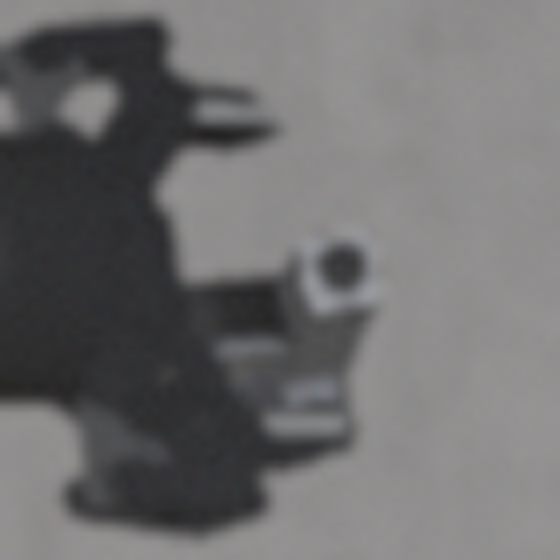

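```bash
python3 - <<'E'
from h import *
z=np.load("side7.npz");sd=(z["f"],z["K"],z["V"]);t=grab("top")
S=lambda x,y:(250+x/7,205+y/7)
a,b,c,d=ray(sd,S(145,522),0),ray(sd,S(318,500),0),ray(sd,S(138,476),.024),ray(sd,S(318,458),.024)
e=ray(sd,S(110,318),.024)
print(a,b,c,d,e,(np.hypot(*(b-a)[:2]),np.hypot(*(e-c)[:2])))
print("yaw",np.arctan2(*(b-a)[1::-1]),np.arctan2(*(d-c)[1::-1]),"zg",np.arctan2(.168,.986))
print("coltop side",ray(sd,S(225,133),.15),"top",ray(t,(280+340/8,160+270/8),.15),ray(t,(280+343/8,160+265/8),.15))
# tip
print("tip side",ray(sd,S(172,78),.09))
E
```

```text
[ 0.41512475 -0.22178439  0.        ] [ 0.47139689 -0.21223462  0.        ] [ 0.41330462 -0.22481424  0.024     ] [ 0.47071174 -0.21704613  0.024     ] [ 0.40229267 -0.15064295  0.024     ] (np.float64(0.0570767173835636), np.float64(0.07498428697473876))
yaw 0.16810517479263867 0.13449915685976782 zg 0.16876470373149788
coltop side [ 0.44068308 -0.20859068  0.15      ] top [ 0.43870142 -0.20921682  0.15      ] [ 0.44017646 -0.2101545   0.15      ]
tip side [ 0.42337218 -0.10309773  0.09      ]
```

```bash
cat >> h.py <<'E'
yt=np.array([.0815,.9967,0]);ctr=np.array([.479,.0573,0])
E
python3 - <<'E'
from h import *
P,q,d=tip(90)
env.movel([.4400,-.2100,.136],velocity=.1)
env.close_gripper(110)
s=monitor.sense();print(s["clock"],s["position"],s["finger_gap"],s["contact_force"].round(1))
p=s["position"]
env.movel(p+up*.006,velocity=.05);s=monitor.sense();print(s["contact_force"].round(1),s["ft_torque"].round(2))
d2=(-yt-up)/2**.5; q2=quat(d2,-np.cross(up,yt)); 
yg2=np.cross(up,yt); print(yg2,yg)
T=ctr-yt*(.0565+.111)
A=T-yt*.045;A[2]=p[2]+.006
env.movel(A,velocity=.12,frame=q2)
s=monitor.sense();print(s["clock"],s["position"]-A,s["contact_force"].round(1),s["ft_torque"].round(2))
t=grab("top");sd=grab("side")
crop(t,130,140,390,280,3,"t8.png");crop(sd,180,100,360,300,3,"s8.png")
E
```

```text
9.3417 [ 0.43989947 -0.21006065  0.1362903 ] 0.22761771201676168 [-2.7  1.6  5.3]
[ 0.1  0.3 -4.8] [ 0.89  0.11 -0.03]
[-0.9967  0.0815  0.    ] [-0.98579301 -0.16796473  0.        ]
10.2667 [-0.00042506 -0.0001636  -0.00049261] [ 0.1 -1.  -6.2] [ 0.81 -0.09 -0.01]
```

View pics/t8.png

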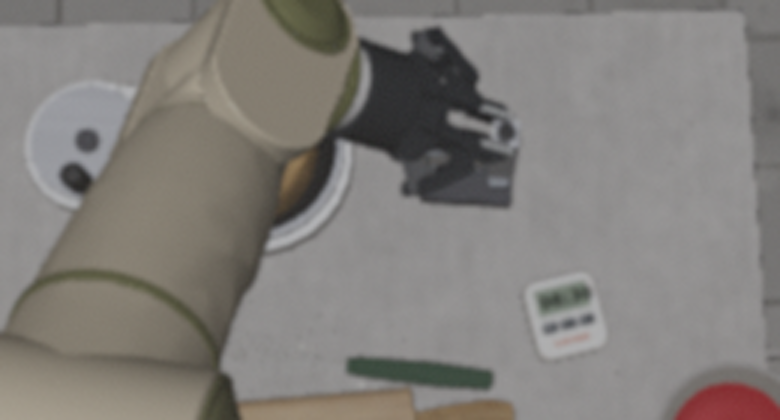

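View pics/s8.png

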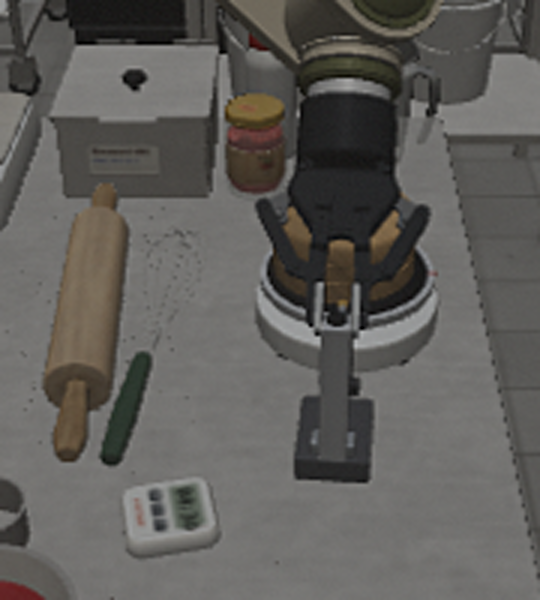

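```bash
python3 - <<'E'
from h import *
T=ctr-yt*(.0565+.111); z=monitor.sense()["position"][2]
T[2]=z
print(env.movel(T,velocity=.06,guard=6))
s=monitor.sense();print(s["position"]-T,s["contact_force"].round(1),s["ft_torque"].round(2))
T[2]=.1362
print(env.movel(T,velocity=.03,guard=6))
s=monitor.sense();print(s["clock"],s["position"]-T,s["contact_force"].round(1),s["ft_torque"].round(2))
t=grab("top");sd=grab("side")
crop(sd,240,130,330,280,5,"s9.png")
E
```

```text
False
[-1.14148487e-05 -1.49762914e-04  1.28244386e-05] [ 0.6 -0.8 -5.8] [ 0.84 -0.06 -0.01]
True
11.5333 [-0.00015628 -0.00083832  0.00023007] [ 0.7 -4.3  3.6] [-0.51 -0.14 -0.08]
```

View pics/s9.png

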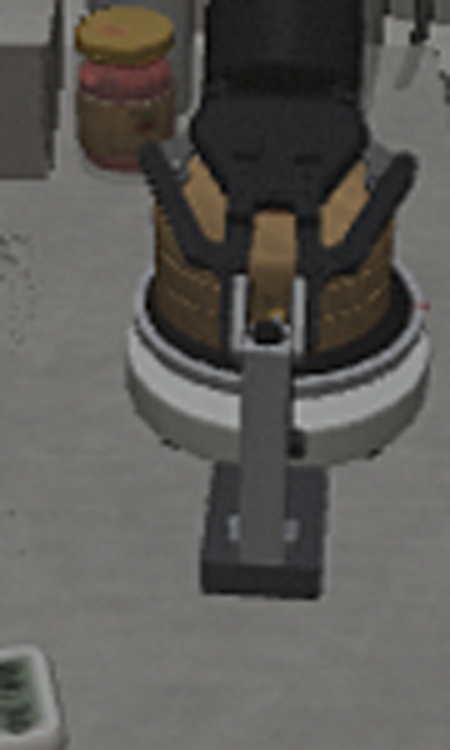

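```bash
python3 - <<'E'
from h import *
env.release(); env.hold(.2)
p=monitor.sense()["position"]
print(env.movel(p+up*.16,velocity=.15,guard=6))
q=quat([0,0,-1],[1,0,0]); 
print(kinematics.ik([.45,.2,.30],q),kinematics.ik([.45,.2,.30],quat([0,0,-1],[-1,0,0])))
s=monitor.sense();print(s["clock"],s["contact_force"].round(1))
sd=grab("side");np.savez("side10.npz",f=sd[0],K=sd[1],V=sd[2])
crop(sd,240,130,350,280,5,"s10.png")
t=grab("top"); crop(t,130,140,390,280,3,"t10.png")
E
```

```text
False
[ 1.79802373e-01  1.98288328e-01  1.46692124e+00 -4.44089210e-16
  1.47638309e+00  1.79802373e-01] None
13.7083 [-0.6 -0.1  0.2]
```

View pics/s10.png

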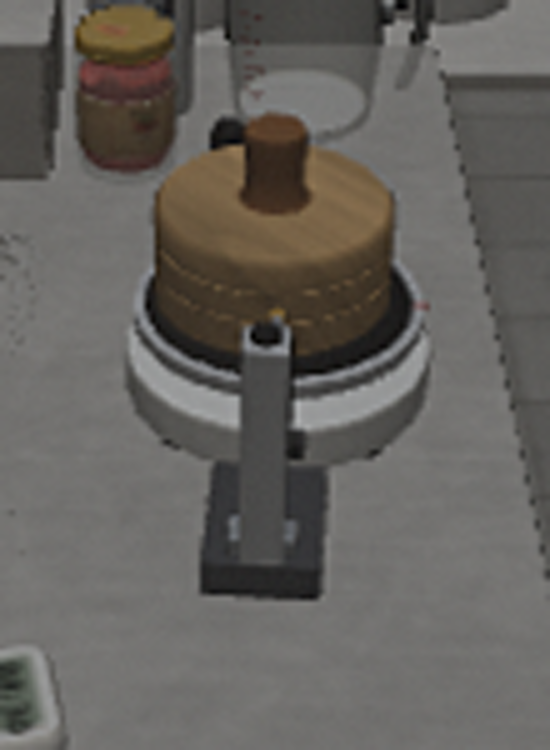

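View pics/t10.png

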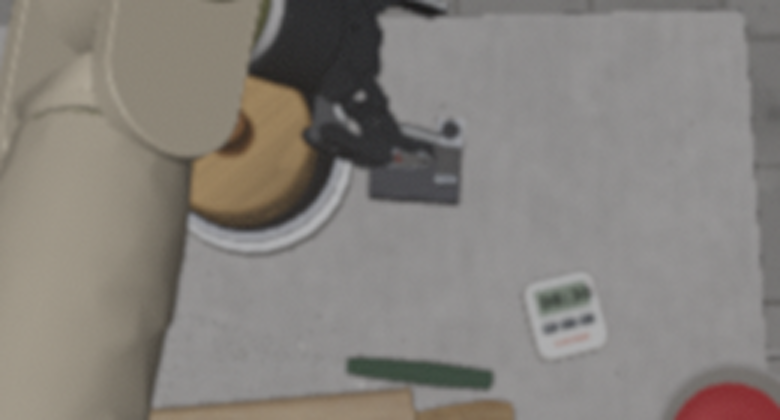

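```bash
python3 - <<'E'
from h import *
q=quat([0,0,-1],[1,0,0])
env.reach([.4522,.1977,.25],q)
s=monitor.sense();print(s["clock"],s["position"],s["joints"].round(2))
t=grab("top");sd=grab("side"); crop(t,110,130,370,280,3,"t11.png");crop(sd,240,100,330,250,5,"s11.png");np.savez("top11.npz",f=t[0],K=t[1],V=t[2])
E
```

```text
14.95 [0.45230583 0.19708023 0.249763  ] [ 0.17  0.23  1.56 -0.    1.35  0.17]
```

View pics/t11.png

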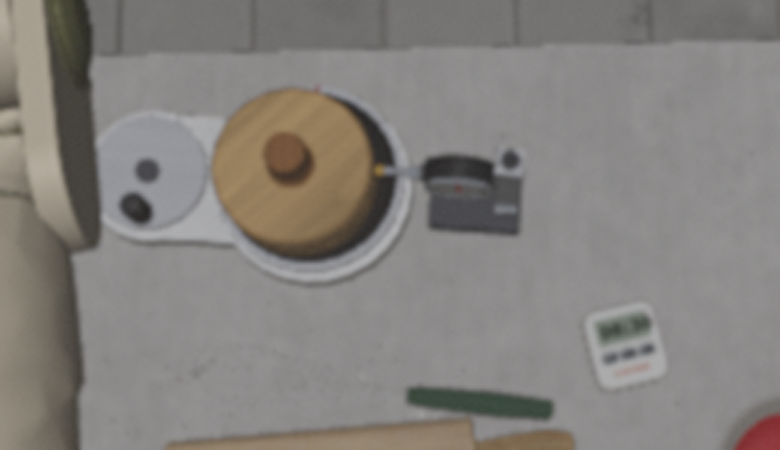

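View pics/s11.png

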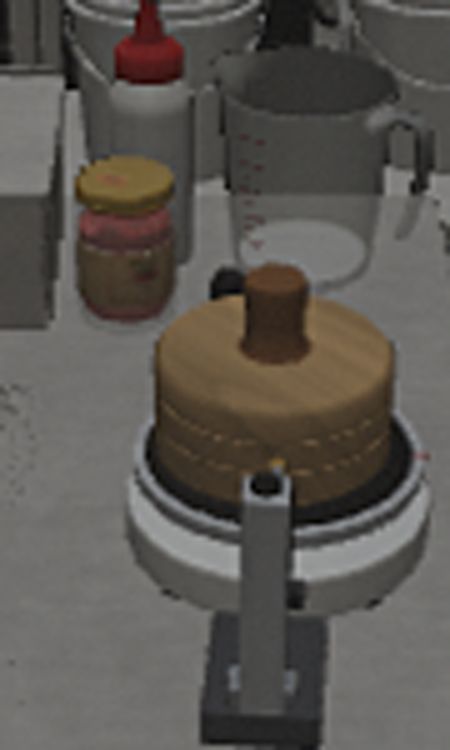

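```bash
python3 - <<'E'
from h import *
z=np.load("top11.npz");t=(z["f"],z["K"],z["V"])
crop(t,225,165,290,215,12,"t12.png")
E
```

```text
(no output)
```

View pics/t12.png

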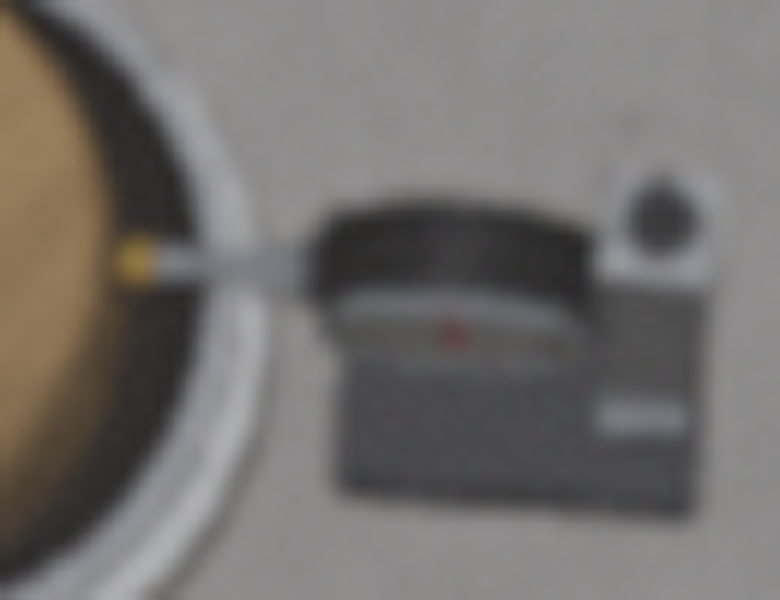

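```bash
python3 - <<'E'
from h import *
z=np.load("top11.npz");t=(z["f"],z["K"],z["V"])
U=lambda x,y:(225+x/12,165+y/12)
tp=ray(t,U(116,261),.09);co=ray(t,U(660,222),.15)
f1=ray(t,U(340,490),.024);f2=ray(t,U(692,516),0);f3=ray(t,U(692,500),.024)
print(tp,co,np.hypot(*(tp-co)[:2]),"foot",f1,f3,np.hypot(*(f1-f3)[:2]))
for a,b in((tp,co),(f1,f3)):
    d=(a-b)[:2];print("dir",d/np.linalg.norm(d))
v=tp-ctr;print("tip from ctr along",v@yt,"lat",v@np.array([yt[1],-yt[0],0]))
# pressed tip: distance from dolly centre est
print("tip to dolly centre",np.hypot(*(tp[:2]-[.4718,.063])))
# re-measure mat and crank here
cen=np.array([110+312/3,130+187/3])
v,e=circ(mat_edge(t,cen,np.radians(np.arange(20,130,4))));print("mat",v)
hsv=cv2.cvtColor(t[0],cv2.COLOR_RGB2HSV)
m=((hsv[...,0]<22)&(hsv[...,1]>70)&(hsv[...,2]>60)).astype(np.uint8);m[:,:170]=0;m[:150]=0;m[230:]=0;m[:,236:]=0
k=max(cv2.findContours(m,0,1)[0],key=cv2.contourArea)[:,0];print(k.min(0),k.max(0),k.mean(0))
W=np.array([ray(t,p,.12) for p in k]);
cc=np.array([.4717,.063]);a=np.degrees(np.arctan2(W[:,1]-cc[1],W[:,0]-cc[0]))
sel=W[(a>-60)&(a<120)];print(circ(sel,.065)[0],circ(sel)[0])
E
```

```text
[4.75112053e-01 3.94622475e-04 9.00000000e-02] [ 0.46571434 -0.11063796  0.15      ] 0.11142957876205375 foot [ 0.43958435 -0.04220265  0.024     ] [ 0.43560526 -0.11765285  0.024     ] 0.07555505389450688
dir [0.08433768 0.99643723]
dir [0.05266482 0.99861225]
tip from ctr along -0.05703445743313211 lat 0.0007626718219406624
tip to dolly centre 0.06269292617470656
mat [0.47886229 0.05760727 0.07215453]
[181 160] [235 214] [208.5974026  186.61688312]
[0.47158233 0.06238543] [0.47344655 0.06339634 0.06334203]
```

```bash
cat >> h.py <<'E'
def dial(t,org,ax,verbose=True):
    """red pixels on dial face -> (x_g-12, z-90) mm; org=gauge origin, ax=gauge x dir"""
    ygd=np.cross(up,ax); f=t[0].astype(int); red=f[...,0]-np.maximum(f[...,1],f[...,2])
    _,K,V=t; Rm=V[:3,:3]; c=-Rm.T@V[:3,3]; pt=org+ax*.012+ygd*.0115+up*.09
    u0=proj(t,pt); out=[]
    for v in range(int(u0[1])-12,int(u0[1])+13):
        for u in range(int(u0[0])-14,int(u0[0])+15):
            if red[v,u]>12:
                d=Rm.T@np.linalg.solve(K,np.array([u,v,1.])); s=((pt-c)@ygd)/(d@ygd); w=c+d*s-pt
                out.append((round(w@ax*1e3,1),round(w[2]*1e3,1),red[v,u]))
    return u0,out
E
python3 - <<'E'
from h import *
z=np.load("top11.npz");t=(z["f"],z["K"],z["V"])
co=np.array([.4657,-.1106,0]);ax=yt
u,o=dial(t,co+ax*.029,ax);print(u)
for r in o:print(r)
print(len(o)); a=np.array(o);print((a[:,:2]*a[:,2:]).sum(0)/a[:,2].sum())
E
```

```text
[262.87934804 193.03321413]
(np.float64(1.9), np.float64(10.8), np.int64(20))
(np.float64(-0.6), np.float64(11.4), np.int64(16))
(np.float64(2.2), np.float64(-0.2), np.int64(20))
(np.float64(-0.3), np.float64(0.4), np.int64(19))
4
[0.88933333 5.36      ]
```

```bash
python3 - <<'E'
from h import *
ygd=np.cross(up,yt)
co=np.array([.4656,-.1108,0])-yt*.001
q=quat([0,0,-1],-ygd)
env.reach(co+up*.25,q); 
print(env.movel(co+up*.123,velocity=.15,guard=5))
s=monitor.sense();print(s["clock"],s["position"]-co,s["contact_force"].round(1))
env.close_gripper(30)
s=monitor.sense();p=s["position"];print(s["clock"],p-co,s["contact_force"].round(1),s["ft_torque"].round(2),s["finger_gap"])
env.movel(p+yt*.004,velocity=.02)
s=monitor.sense();print(s["position"]-p,s["contact_force"].round(1),s["ft_torque"].round(2))
t=grab("top");crop(t,180,150,300,220,6,"t13.png")
E
```

```text
False
17.2333 [ 4.63521970e-04 -1.12459240e-05  1.23769231e-01] [0.3 0.6 0.1]
17.8333 [-7.16536017e-05 -5.56489159e-05  1.23180144e-01] [-2.9 -0.5  3.5] [-0.01  0.36 -0.01] 0.24945982073851775
[0.00056706 0.00369659 0.00015008] [-0.7 -3.5  2.7] [-0.64  0.   -0.09]
```

View pics/t13.png

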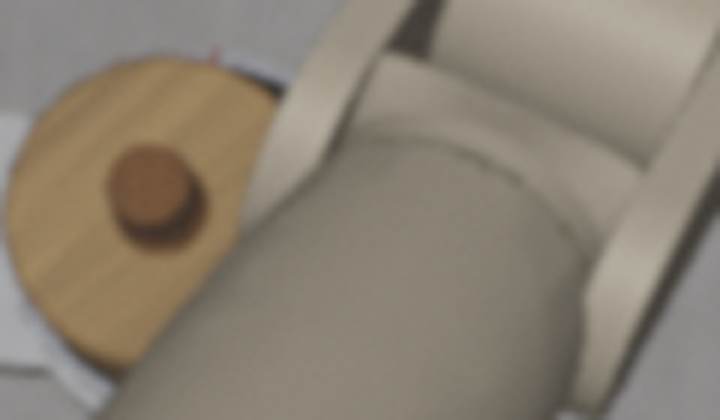

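```bash
python3 - <<'E'
from h import *
env.release(); p=monitor.sense()["position"]
env.movel(p+up*.13,velocity=.2)
env.reach([.4522,.1977,.25],quat([0,0,-1],[1,0,0]))
s=monitor.sense();print(s["clock"])
t=grab("top");crop(t,225,165,290,215,12,"t14.png");np.savez("top14.npz",f=t[0],K=t[1],V=t[2])
u,o=dial(t,np.array([.4659,-.1070,0])+yt*.029,yt);print(u);[print(*map(float,r)) for r in o]
E
```

```text
20.8417
[261.41278648 192.98793299]
3.2 9.9 13.0
0.7 10.5 22.0
-1.7 11.2 20.0
-4.2 11.8 16.0
-6.7 12.4 14.0
-9.1 13.0 15.0
1.0 -0.4 22.0
-1.5 0.2 17.0
```

View pics/t14.png

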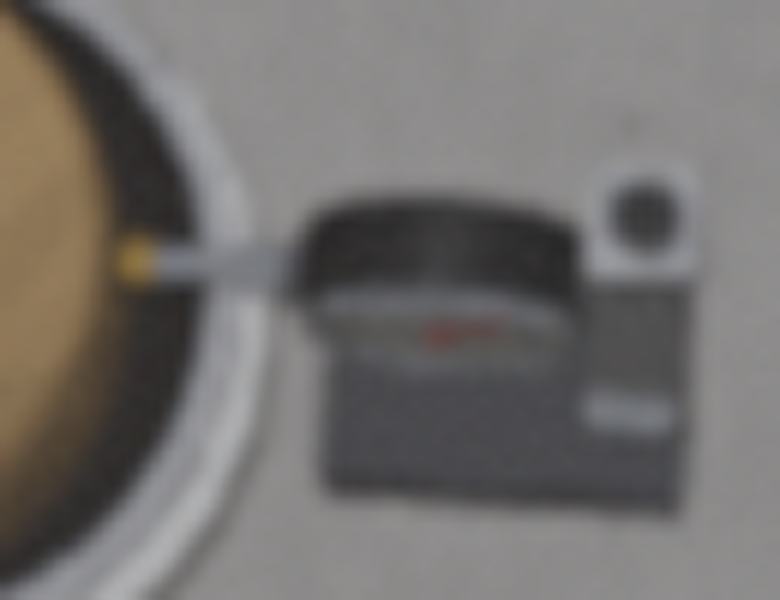

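```bash
python3 - <<'E'
from h import *
q=quat([0,0,-1],[1,0,0])
ca=np.array([.4905,.1961,.062])
print(env.movel([.4522,.1977,.062],velocity=.12,guard=5))
env.close_gripper(20)
s=monitor.sense();p=s["position"];print(s["clock"],p,s["finger_gap"],s["contact_force"].round(1))
r0=p-ca;r=.038;a0=np.arctan2(.1977-ca[1],.4522-ca[0]);print(np.degrees(a0))
for th in range(10,121,10):
    a=a0+np.radians(th)
    env.movel(ca+r*np.array([np.cos(a),np.sin(a),0]),velocity=.05)
    s=monitor.sense();print(th,((s["position"]-ca)*1e3).round(1),s["contact_force"].round(1),round(s["finger_gap"],3))
    if np.linalg.norm(s["contact_force"])>25: print("STOP");break
print(s["clock"])
t=grab("top");crop(t,110,130,370,280,3,"t15.png")
E
```

```text
False
23.2083 [0.45141433 0.19770125 0.06217848] 0.2472719365486411 [-5.2 -0.2  6. ]
177.60783357828979
10 [-38.9  -5.4   0.1] [-7.6 -3.4  8.3] 0.251
20 [-37.6 -12.1   0.1] [-8.1 -5.2  9. ] 0.251
30 [-35.1 -18.5   0.1] [-7.9 -7.1  9.8] 0.252
40 [-31.4 -24.3   0.1] [-9.1 -8.8 10.4] 0.253
50 [-26.7 -29.4   0.2] [ -6.8 -11.5   9.2] 0.253
60 [-21.  -33.7   0.2] [ -4.7 -13.    8.1] 0.246
70 [-14.6 -36.8   0.2] [ -3.3 -11.9   5.9] 0.254
80 [ -7.7 -38.7   0.3] [ -0.7 -11.7   2.8] 0.253
90 [ -0.7 -39.3   0.3] [ 2.1 -8.8  1.8] 0.25
100 [  6.1 -38.6   0.3] [ 4.2 -6.1  0.2] 0.248
110 [ 12.6 -36.8   0.3] [ 6.3 -5.5  0.3] 0.247
120 [ 18.5 -33.8   0.3] [ 6.2 -3.   0.1] 0.252
26.6083
```

View pics/t15.png

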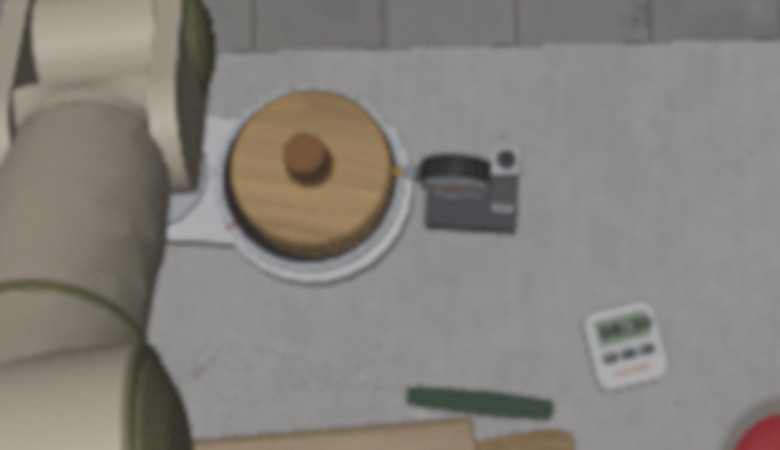

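```bash
cat >> h.py <<'E'
def dolly(t,c=None):
    hsv=cv2.cvtColor(t[0],cv2.COLOR_RGB2HSV)
    m=((hsv[...,0]<22)&(hsv[...,1]>70)&(hsv[...,2]>60)).astype(np.uint8);m[:,:170]=0;m[:150]=0;m[235:]=0;m[:,262:]=0
    m=cv2.morphologyEx(m,cv2.MORPH_OPEN,np.ones((7,7),np.uint8))
    k=max(cv2.findContours(m,0,1)[0],key=cv2.contourArea)[:,0]
    W=np.array([ray(t,p,.12) for p in k]); cc=W[:,:2].mean(0)+[.004,.003]
    a=np.degrees(np.arctan2(W[:,1]-cc[1],W[:,0]-cc[0])); sel=W[(a>-45)&(a<135)]
    v=circ(sel,.065)[0]
    # handle top: darker brown
    f=t[0].astype(int); u0=proj(t,[*v,.165]).astype(int)
    hm=np.zeros(m.shape,np.uint8); y,x=slice(u0[1]-12,u0[1]+13),slice(u0[0]-12,u0[0]+13)
    hm[y,x]=((f[y,x].sum(2)<285)).astype(np.uint8)
    return v,circ(sel)[0],u0,hm
E
python3 - <<'E'
from h import *
for n in("top_tt","top11","top14"):
    z=np.load(n+".npz");t=(z["f"],z["K"],z["V"]);r=dolly(t);print(n,r[:3])
t=grab("top");np.savez("top15.npz",f=t[0],K=t[1],V=t[2]);r=dolly(t);print(r[:3])
im=[]
for n in("top14","top15"):
    z=np.load(n+".npz");t=(z["f"],z["K"],z["V"]);im.append(cv2.resize(t[0][150:230,175:260],None,fx=4.6,fy=4.6,interpolation=cv2.INTER_CUBIC))
cv2.imwrite("pics/cmp.png",cv2.cvtColor(np.hstack(im),cv2.COLOR_RGB2BGR))
u,o=dial(t,np.array([.4659,-.1070,0])+yt*.029,yt);print(u);[print(*map(float,q)) for q in o]
crop(t,225,165,290,215,12,"t16.png")
E
```

```text
top_tt (array([0.47182241, 0.0621118 ]), array([0.47424638, 0.06425043, 0.0624644 ]), array([205, 181]))
top11 (array([0.47178793, 0.06211564]), array([0.47425151, 0.06430052, 0.06241248]), array([205, 181]))
top14 (array([0.47178924, 0.06200197]), array([0.4742891 , 0.0642084 , 0.06237116]), array([205, 181]))
(array([0.46922796, 0.04958234]), array([0.47047855, 0.05058371, 0.06372343]), array([210, 182]))
[261.41278648 192.98793299]
3.2 9.9 14.0
0.7 10.5 19.0
-1.7 11.2 14.0
8.5 -2.3 13.0
6.0 -1.6 14.0
3.5 -1.0 18.0
1.0 -0.4 22.0
-1.5 0.2 17.0
11.4 -14.1 13.0
```

View pics/cmp.png

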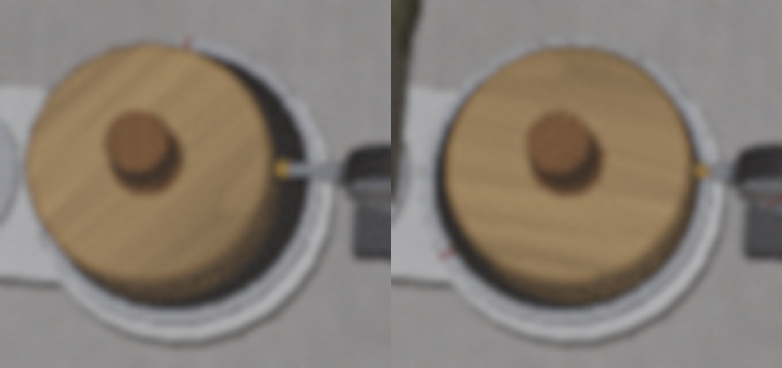

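View pics/t16.png

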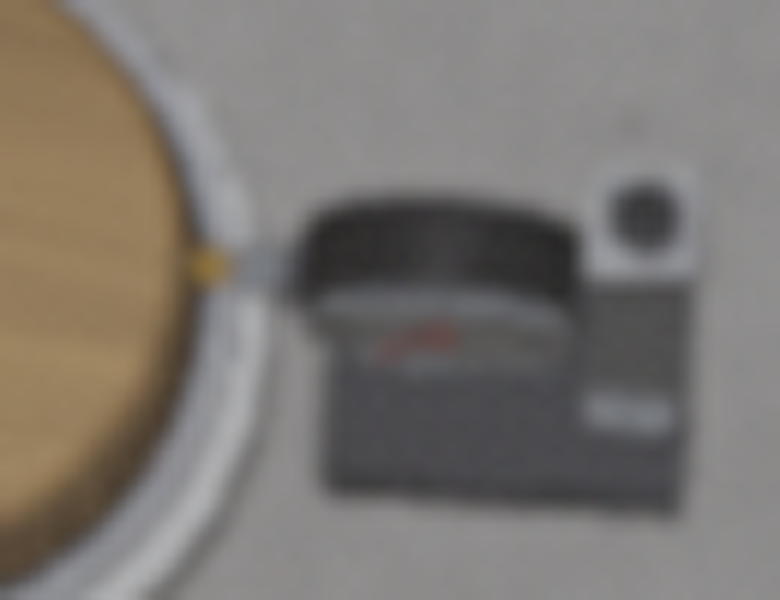

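```bash
cat >> h.py <<'E'
def handle(t,rough):
    f=t[0].astype(float);g=f[...,0]*.5+f[...,1]*.5
    x0,y0=int(rough[0])-20,int(rough[1])-20
    im=cv2.resize(t[0][y0:y0+40,x0:x0+40],None,fx=8,fy=8,interpolation=cv2.INTER_CUBIC)
    hsv=cv2.cvtColor(im,cv2.COLOR_RGB2HSV)
    return im,hsv,(x0,y0)
E
python3 - <<'E'
from h import *
ims=[]
for n in("top14","top15"):
    z=np.load(n+".npz");t=(z["f"],z["K"],z["V"])
    for p in([205.2,181.1],[211.3,181.1]): print(n,p,ray(t,p,.165)) if 1 else 0
    im,hsv,o=handle(t,[208,182]);ims.append(im);print(o)
    v,e=circ(mat_edge(t,np.array([110+312/3,130+187/3]),np.radians(np.arange(20,130,4))));print("mat",v)
    # darkest-edge profile of handle along rows/cols
a=np.hstack(ims);cv2.imwrite("pics/hd.png",cv2.cvtColor(a,cv2.COLOR_RGB2BGR))
E
```

```text
top14 [205.2, 181.1] [0.47185638 0.06285631 0.165     ]
top14 [211.3, 181.1] [0.47151713 0.04870287 0.165     ]
(188, 162)
mat [0.47901516 0.05766808 0.07229641]
top15 [205.2, 181.1] [0.47185638 0.06285631 0.165     ]
top15 [211.3, 181.1] [0.47151713 0.04870287 0.165     ]
(188, 162)
mat [0.47044582 0.06024867 0.06373022]
```

View pics/hd.png

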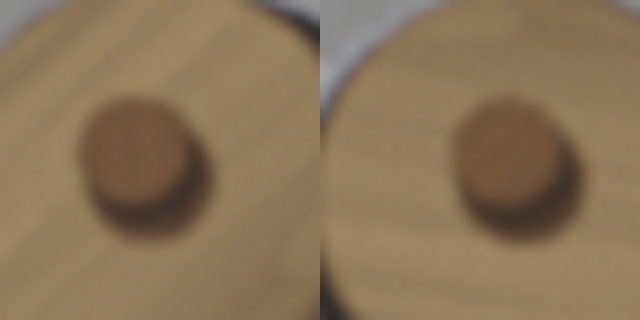

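```bash
python3 - <<'E'
from h import *
ca=np.array([.4905,.1961,.062]);r=.038;a0=np.radians(177.608)
ims=[]
for th in (130,140,150,160,170,180):
    a=a0+np.radians(th)
    env.movel(ca+r*np.array([np.cos(a),np.sin(a),0]),velocity=.05)
    s=monitor.sense();p=(s["position"]-ca);print(th,np.degrees(np.arctan2(p[1],p[0])-a0)%360,(p*1e3).round(1),s["contact_force"].round(1))
    if th in(150,180):
        t=grab("top");np.savez(f"th{th}.npz",f=t[0],K=t[1],V=t[2])
        im,hsv,o=handle(t,[208,182]);ims.append(im)
        d=dolly(t);print(d[0],d[1])
        u,o=dial(t,np.array([.4659,-.1070,0])+yt*.029,yt);print([tuple(map(float,q)) for q in o])
        crop(t,170,150,300,230,6,f"th{th}.png")
print(s["clock"])
cv2.imwrite("pics/hd2.png",cv2.cvtColor(np.hstack(ims),cv2.COLOR_RGB2BGR))
E
```

```text
130 130.7895690873717 [ 23.8 -30.    0.3] [ 4.9 -0.8  0.6]
140 140.63445179286123 [ 28.3 -25.3   0.2] [3.2 1.5 2.7]
150 150.57870325357274 [ 32.  -19.9   0.2] [1.9 2.4 4.6]
[0.47388358 0.0477052 ] [0.4745886  0.04838901 0.06423663]
[(13.0, 7.5, 15.0), (10.6, 8.1, 13.0), (3.2, 9.9, 19.0), (0.7, 10.5, 22.0), (-1.7, 11.2, 16.0), (16.0, -4.1, 16.0), (13.5, -3.5, 24.0), (11.0, -2.9, 21.0), (8.5, -2.3, 17.0), (6.0, -1.6, 19.0), (3.5, -1.0, 23.0), (1.0, -0.4, 26.0), (-1.5, 0.2, 18.0)]
160 160.5239822915905 [ 34.7 -13.9   0.2] [-0.2  2.5  6.3]
170 170.67617920767586 [36.3 -7.5  0.1] [-1.4  2.7  7. ]
180 180.8654641967864 [36.8 -1.   0.1] [-3.6  4.3  8.3]
[0.4784457  0.04799062] [0.47900586 0.04859205 0.06436271]
[(3.2, 9.9, 13.0), (0.7, 10.5, 20.0), (-1.7, 11.2, 16.0), (6.0, -1.6, 13.0), (3.5, -1.0, 17.0), (1.0, -0.4, 23.0), (-1.5, 0.2, 17.0), (11.4, -14.1, 13.0)]
28.4583
```

View pics/hd2.png

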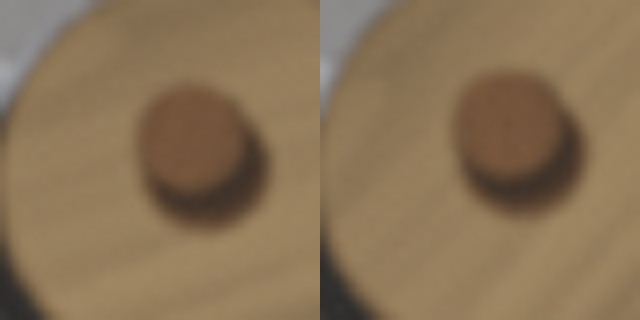

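View pics/th180.png

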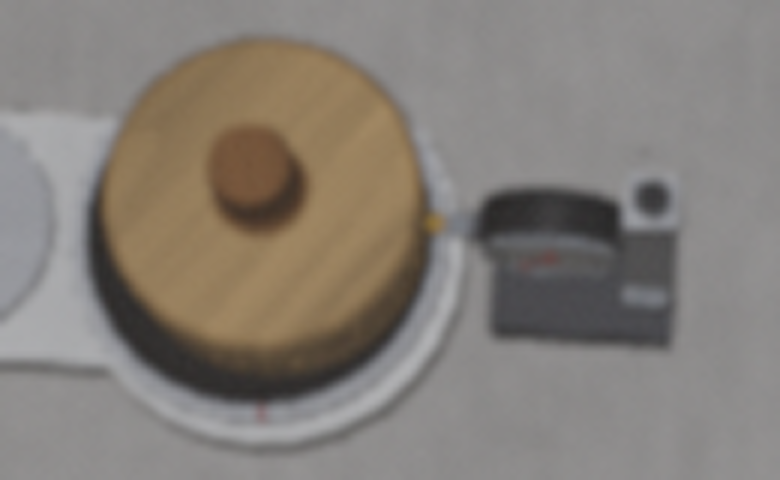

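View pics/th150.png

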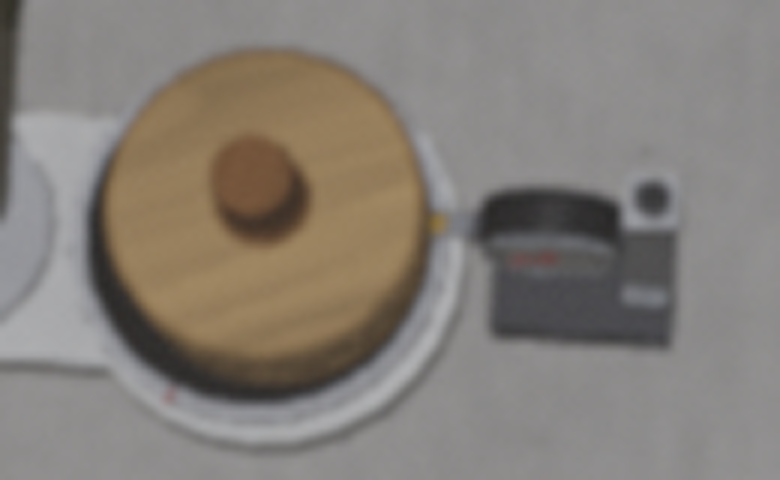

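```bash
python3 - <<'E'
from h import *
L=[("top14",0),("top15",121.1),("th150",150.6),("th180",180.9)]
T={};
for n,_ in L:
    z=np.load(n+".npz");T[n]=(z["f"],z["K"],z["V"])
ref=cv2.resize(T["th150"][0][170:192,202:224],None,fx=8,fy=8,interpolation=cv2.INTER_CUBIC) # contains handle
# ref handle top centre in full px
hc=np.array([188+191/8,162+138/8])
H=[];D=[]
for n,th in L:
    im=cv2.resize(T[n][0][150:215,180:240],None,fx=8,fy=8,interpolation=cv2.INTER_CUBIC)
    m=cv2.matchTemplate(im,ref,cv2.TM_CCOEFF_NORMED);_,v,_,l=cv2.minMaxLoc(m)
    off=np.array(l)/8+[180,150]-[202,170]; w=ray(T[n],hc+off,.165)[:2]; H.append(w);print(n,v.__round__(3),off,w.round(4))
    D.append(dolly(T[n])[0])
def fit(P):
    A=[];b=[]
    for p,(n,th) in zip(P,L):
        c,s=np.cos(np.radians(th)),np.sin(np.radians(th))
        A+=[[1,0,c,-s],[0,1,s,c]];b+=list(p)
    x,res,_,_=np.linalg.lstsq(np.array(A),np.array(b),rcond=None)
    e=np.array(A)@x-b
    print("c",x[:2],"e",np.hypot(*x[2:]),"ang0",np.degrees(np.arctan2(x[3],x[2])),"turn needed",(265.3-np.degrees(np.arctan2(x[3],x[2])))%360,"res mm",(e*1e3).round(1))
fit(H);fit(D)
E
```

```text
top14 0.984 [-7.   1.5] [0.4727 0.0636]
top15 0.99 [-0.5   1.75] [0.4718 0.0485]
th150 1.0 [0. 0.] [0.4759 0.0474]
th180 0.994 [-0.5  -1.75] [0.4801 0.0485]
c [0.47636587 0.05591806] e 0.008516620719444645 ang0 116.21621738757041 turn needed 149.08378261242962 res mm [-0.1 -0.1  0.   0.2 -0.   0.   0.1 -0.2]
c [0.47472425 0.05527258] e 0.007739532607390796 ang0 111.92075847489758 turn needed 153.37924152510243 res mm [ 0.   0.5  0.8 -0.5 -0.2 -0.1 -0.7  0.1]
```

```bash
python3 - <<'E'
from h import *
ca=np.array([.4905,.1961,.062]);r=.038;a0=np.radians(177.608)
for th in (170,160,149):
    a=a0+np.radians(th)
    env.movel(ca+r*np.array([np.cos(a),np.sin(a),0]),velocity=.05)
s=monitor.sense();p=(s["position"]-ca);print(th,np.degrees(np.arctan2(p[1],p[0])-a0)%360,s["contact_force"].round(1))
env.release();env.hold(.1)
p=monitor.sense()["position"];print(env.movel(p+up*.19,velocity=.2))
for sg in(1,-1):print(kinematics.ik([.476,.0474,.25],quat([0,0,-1],sg*yt)))
s=monitor.sense();print(s["clock"],s["joints"].round(2))
t=grab("top");np.savez("top20.npz",f=t[0],K=t[1],V=t[2])
z=np.load("th150.npz")["f"];ref=cv2.resize(z[170:192,202:224],None,fx=8,fy=8,interpolation=cv2.INTER_CUBIC)
im=cv2.resize(t[0][150:215,180:240],None,fx=8,fy=8,interpolation=cv2.INTER_CUBIC)
_,v,_,l=cv2.minMaxLoc(cv2.matchTemplate(im,ref,cv2.TM_CCOEFF_NORMED));print(v,np.array(l)/8+[180,150]-[202,170])
u,o=dial(t,np.array([.4659,-.1070,0])+yt*.029,yt);print([tuple(map(float,q)) for q in o])
crop(t,110,130,370,280,3,"t20.png")
E
```

```text
149 147.8798056702101 [-1.1 -2.4  7.9]
False
[-0.14633388  0.19529938  1.60011309  0.          1.34618018 -1.63554188]
[-1.46333877e-01  1.95299380e-01  1.60011309e+00 -4.44089210e-16
  1.34618018e+00  1.50605077e+00]
31.2083 [0.11 0.36 1.39 0.   1.4  0.11]
0.9981243014335632 [0.    0.125]
[(13.0, 7.5, 14.0), (10.6, 8.1, 13.0), (3.2, 9.9, 18.0), (0.7, 10.5, 21.0), (-1.7, 11.2, 14.0), (16.0, -4.1, 17.0), (13.5, -3.5, 23.0), (11.0, -2.9, 20.0), (8.5, -2.3, 18.0), (6.0, -1.6, 18.0), (3.5, -1.0, 23.0), (1.0, -0.4, 25.0), (-1.5, 0.2, 18.0)]
```

View pics/t20.png

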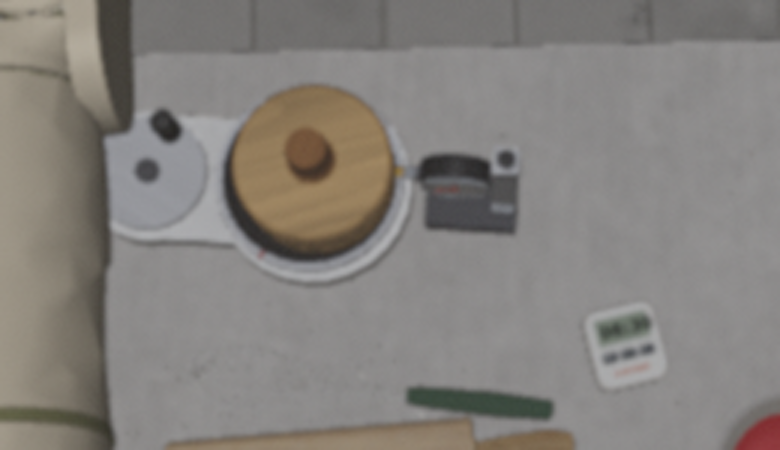

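```bash
python3 - <<'E'
from h import *
q=quat([0,0,-1],-yt)
env.reach([.4763,.048,.25],q)
print(env.movel([.4763,.048,.128],velocity=.12,guard=5))
env.close_gripper(25)
s=monitor.sense();p=s["position"];print(s["clock"],p,s["finger_gap"],s["contact_force"].round(1),s["ft_torque"].round(2))
env.hold(.2)
s=monitor.sense();print(s["position"],s["contact_force"].round(1))
t=grab("top");crop(t,110,130,370,280,3,"t21.png");sd=grab("side");crop(sd,240,80,340,250,4,"s21.png")
E
```

```text
False
34.2083 [0.47638577 0.0480993  0.12826372] 0.38771122923261686 [-0.6  1.4  4.3] [ 0.24  0.2  -0.07]
[0.47638326 0.04807306 0.12824224] [-1.2  2.4  5.7]
```

View pics/t21.png

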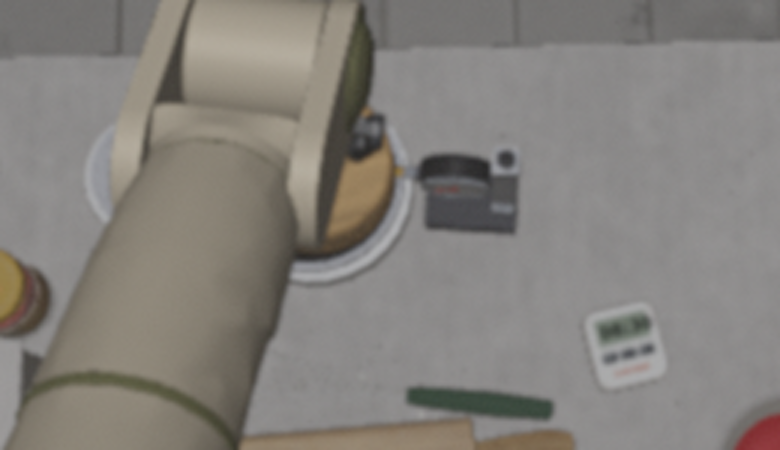

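View pics/s21.png

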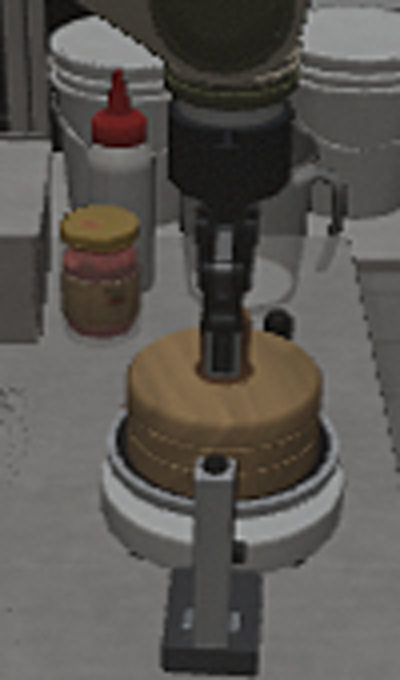

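```bash
python3 - <<'E'
from h import *
p=monitor.sense()["position"]
print(env.movel(p+yt*.008,velocity=.02,guard=25))
env.hold(.2)
s=monitor.sense();print((s["position"]-p)*1e3,s["contact_force"].round(1),s["ft_torque"].round(2))
env.release();env.hold(.2)
p=monitor.sense()["position"]
env.movel(p+up*.13,velocity=.15)
env.reach([.4522,.1977,.25],quat([0,0,-1],[1,0,0]))
s=monitor.sense();print(s["clock"])
t=grab("top");np.savez("top22.npz",f=t[0],K=t[1],V=t[2])
z=np.load("th150.npz")["f"];ref=cv2.resize(z[170:192,202:224],None,fx=8,fy=8,interpolation=cv2.INTER_CUBIC)
im=cv2.resize(t[0][150:215,180:240],None,fx=8,fy=8,interpolation=cv2.INTER_CUBIC)
_,v,_,l=cv2.minMaxLoc(cv2.matchTemplate(im,ref,cv2.TM_CCOEFF_NORMED));off=np.array(l)/8+[180,150]-[202,170]
w=ray(t,np.array([188+191/8,162+138/8])+off,.165);print(v,off,w,"err mm",(w[:2]-[.47637,.05592])*1e3)
print(dolly(t)[:2])
u,o=dial(t,np.array([.4659,-.1070,0])+yt*.029,yt);print([tuple(map(float,q)) for q in o])
crop(t,170,150,300,230,6,"t22.png");sd=grab("side");crop(sd,240,100,340,270,4,"s22.png")
E
```

```text
False
[8.07890925e-01 7.86937395e+00 1.96668770e-03] [ 1.6 -2.9  0.9] [-0.42 -0.26  0.04]
38.275
0.9972265362739563 [-3.25  -0.125] [0.476393   0.05492187 0.165     ] err mm [ 0.0230049  -0.99813124]
(array([0.47424847, 0.05406808]), array([0.47578196, 0.05575257, 0.06324423]))
[(3.2, 9.9, 17.0), (0.7, 10.5, 25.0), (-1.7, 11.2, 19.0), (3.5, -1.0, 13.0), (1.0, -0.4, 24.0), (-1.5, 0.2, 23.0), (-3.9, 0.9, 15.0), (-6.1, -9.6, 13.0), (-8.6, -9.0, 16.0), (-11.1, -8.4, 14.0)]
```

View pics/t22.png

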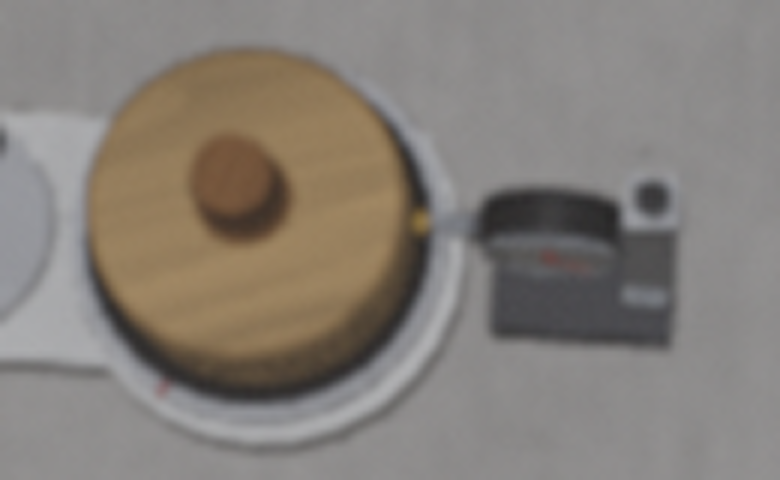

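View pics/s22.png

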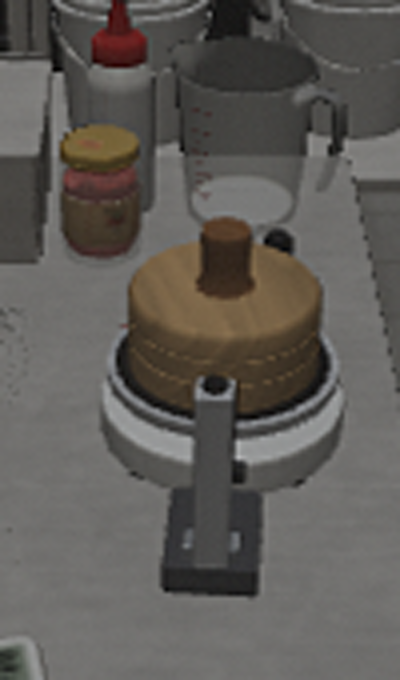

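```bash
cat >> h.py <<'E'
def hpos(f):
    z=np.load("th150.npz")["f"]
    best=[]
    up_=lambda a:cv2.resize(a,None,fx=20,fy=20,interpolation=cv2.INTER_CUBIC)
    ref=up_(z[170:192,202:224]); im=up_(f[162:200,192:234])
    m=cv2.matchTemplate(im,ref,cv2.TM_CCOEFF_NORMED);_,v,_,l=cv2.minMaxLoc(m)
    return np.array(l)/20+[192,162]-[202,170]+np.array([188+191/8,162+138/8])
E
python3 - <<'E'
from h import *
L=[("top14",0),("top15",121.1),("th150",150.6),("th180",180.9)]
A=[];b=[]
for n,th in L:
    z=np.load(n+".npz");t=(z["f"],z["K"],z["V"]);p=ray(t,hpos(t[0]),.165)[:2]
    c,s=np.cos(np.radians(th)),np.sin(np.radians(th));A+=[[1,0,c,-s],[0,1,s,c]];b+=list(p)
x=np.linalg.lstsq(np.array(A),np.array(b),rcond=None)[0];print(x,np.hypot(*x[2:]),((np.array(A)@x-b)*1e3).round(2))
z=np.load("top22.npz");t=(z["f"],z["K"],z["V"]);print((ray(t,hpos(t[0]),.165)[:2]-x[:2])*1e3)
for n in("th150","th180","top15","top22"):
    z=np.load(n+".npz");t=(z["f"],z["K"],z["V"])
    # full mat edge where visible + tip x
    print(n,proj(t,[*x[:2],.165]))
E
```

```text
[ 0.47636427  0.05584236 -0.0037372   0.00761377] 0.00848152276174358 [-0.08 -0.04  0.02  0.18 -0.03 -0.    0.09 -0.14]
[ 0.08861851 -0.92033376]
th150 [208.22852857 179.14621565]
th180 [208.22852857 179.14621565]
top15 [208.22852857 179.14621565]
top22 [208.22852857 179.14621565]
```

Handle sits 0.9 mm short of the rotation centre found by the fit (residuals under 0.2 mm). I'll correct it by that much.

```bash
python3 - <<'E'
from h import *
q=quat([0,0,-1],-yt)
env.reach([.477,.0559,.22],q)
print(env.movel([.477,.0559,.128],velocity=.12,guard=5))
env.close_gripper(25)
p=monitor.sense()["position"];print(p)
env.movel(p+yt*.001,velocity=.01); env.hold(.2)
s=monitor.sense();print((s["position"]-p)*1e3,s["contact_force"].round(1))
env.release();env.hold(.1)
p=monitor.sense()["position"]
env.movel(p+up*.11,velocity=.2)
env.reach([.4522,.1977,.25],quat([0,0,-1],[1,0,0]))
s=monitor.sense();print(s["clock"],s["contact_force"].round(1))
t=grab("top");np.savez("top23.npz",f=t[0],K=t[1],V=t[2])
print((ray(t,hpos(t[0]),.165)[:2]-[.47636,.05584])*1e3)
u,o=dial(t,np.array([.4659,-.1070,0])+yt*.029,yt);print([tuple(map(float,q)) for q in o])
crop(t,170,150,300,230,6,"t23.png");sd=grab("side");crop(sd,190,100,340,290,3,"s23.png")
E
```

```text
False
[0.47710026 0.05596287 0.12830937]
[ 0.06732455  0.82541715 -0.01716941] [-1.3 -3.9  2.1]
44.0917 [-0.8 -0.6 -0.8]
[-0.0073821  -0.10557307]
[(0.7, 10.5, 21.0), (-1.7, 11.2, 20.0), (-4.2, 11.8, 13.0), (1.0, -0.4, 24.0), (-1.5, 0.2, 25.0), (-3.9, 0.9, 21.0), (-6.4, 1.5, 16.0), (-8.9, 2.1, 13.0), (-8.6, -9.0, 14.0), (-11.1, -8.4, 16.0), (-13.6, -7.7, 15.0)]
```

View pics/t23.png

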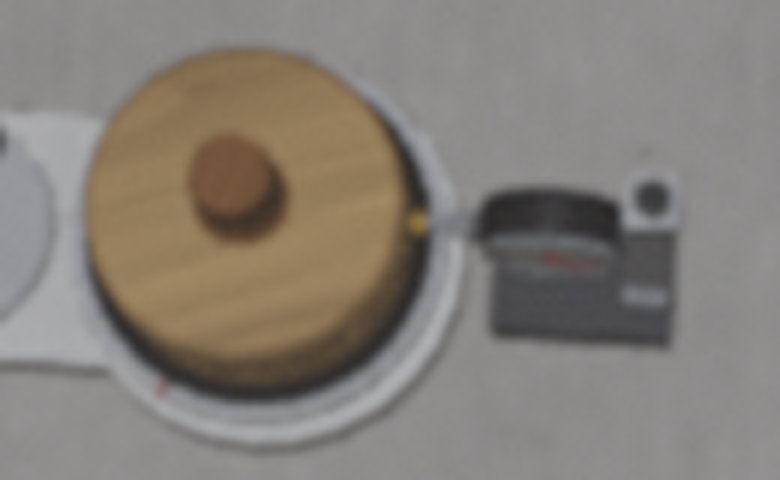

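View pics/s23.png

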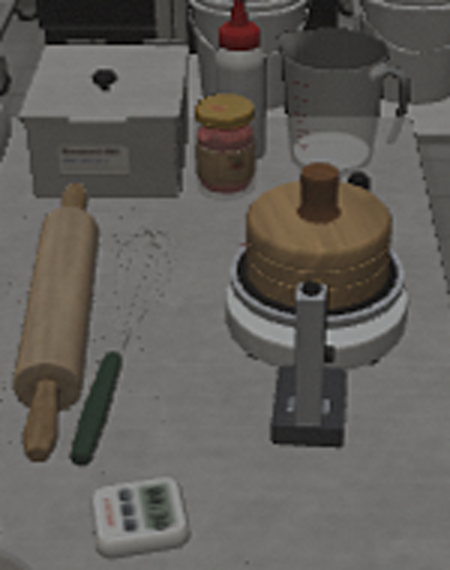

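The handle is now 0.1 mm from the fitted centre. The needle still stands about 10 mm in, so the plunger is touching. The timer hasn't moved and the gripper is clear of everything, so I'm handing in.

```bash
python3 - <<'E'
from h import *
job.hand_in();print(monitor.sense()["clock"])
E
```

```text
the job is handed in; nothing more can be done
the job is handed in; nothing more can be done
```

I handed the job in at about 44 s. The dolly is centred on the platter, with the gauge standing at the turntable's right-hand side and its plunger still pressed on the dolly's side.

**Gauge:** I tipped it up about its rear edge and stood it aimed at the platter's centre, to within about 1–2 mm. The needle showed it barely touching at first, so I pushed it about 4 mm closer. That gave a light press of about 3.5 mm. I let go of it before turning the crank.

**Crank:** I turned it about +149°. I went past to 181° and came back, because the needle read the same at 121° and 181°, which put the high spot midway. A fit to the handle's position at four crank angles agreed, with residuals under 0.2 mm and the dolly 8.5 mm off-centre. The plunger was pressed about 20 mm there, short of its 30 mm travel.

**Dolly:** I eased it back by its handle about 8 mm, then another 0.8 mm. The last picture put it 0.1 mm from the fitted centre, with the plunger pressed about 10 mm. The timer had not moved and the gripper was clear of everything.

**Disagreements:**
- **Platter centre:** the edge of the dark mat put it 2–3 mm from the handle fit, which is about the cameras' calibration error. I trusted the handle fit because it does not depend on absolute calibration.
- **Needle readings:** the dial is seen nearly edge-on, so these press figures are good to only about 1 mm.

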